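Reach the vial behind the reagent bottles

TASK

First clear the orange-capped bottle and the white bottle off their coasters, so that both stand on the black side mat; only then take the red-capped vial from behind them and stand it in the white ring at the middle of the blue pad, and after that put each bottle back on the middle of the coaster of its own colour. Keep all three upright and set them down rather than dropping them; leave the green-capped vial and the grey slide box where they are.

Things in the scene. Friction and masses are not known exactly. Their poses are not given: they have to be found in the camera images.
- bottle_orange_center (a point): Round clear screw-cap bottle with pale yellowish contents and an orange cap, 56 mm diameter, 105 mm high; the body's straight side reaches to about 65 mm above its foot, the cap (32 mm diameter) takes the top 17 mm. About 0.22 kg. The point is on its upright axis, half-way up, 52.5 mm above its foot; z is up the bottle. At the start it stands on the orange coaster.
- bottle_white_center (a point): Round opaque white screw-cap bottle with a white cap, 62 mm diameter, 120 mm high; the body's straight side reaches to about 74 mm above its foot, the cap (35 mm diameter) takes the top 19 mm. About 0.25 kg. The point is on its upright axis, half-way up, 60 mm above its foot; z is up the bottle. At the start it stands on the white coaster.
- vial_red_center (a point): Small clear vial with pale contents and a red cap, 25 mm diameter, 46 mm high, 24 g; straight side up to 29 mm above its foot, cap (14 mm diameter) the top 7 mm. The point is on its axis, half-way up (23 mm). It starts on the dark steel plate (140 x 210 mm, 4 mm thick) that also carries the coasters, behind the gap between the taller bottles, about 78 mm from the axis of each.
- vial_green_center (a point): Bystander to be left alone: small vial of the same size as the red-capped one (25 mm diameter, 46 mm high) with a green cap and brown contents, on the worktop nearer the robot. The point is on its upright axis, half-way up, 23 mm above its foot.
- slide_box_center (a point): Bystander to be left alone: grey lidded slide box, 37 x 97 x 33 mm, on the worktop nearer the robot. The point is at its middle, half-way up (16.5 mm); y runs along its length.
- coaster_orange: Fixed flat round orange coaster, 76 mm diameter, 4 mm thick, lying on the 4 mm steel plate: home of the orange-capped bottle. Origin at the centre of its underside, 4 mm above the worktop; its flat top is 8 mm above the worktop. The two coasters lie 110 mm apart, in either order.
- coaster_white: Fixed flat round white coaster, 76 mm diameter, 4 mm thick, lying on the 4 mm steel plate: home of the white bottle. Origin at the centre of its underside, 4 mm above the worktop; its flat top is 8 mm above the worktop.
- side_mat: Fixed flat black rubber mat with a yellow line near each short edge, 120 mm (its x) x 190 mm (its y), 4 mm thick: side area with room for both bottles, side by side along its y. Origin at the centre of its underside, on the worktop.
- blue_pad: Fixed flat blue square pad, 90 x 90 mm, 4 mm thick, with a thin white ring of 44 mm diameter at its middle: where the red-capped vial is wanted. Origin at the centre of its underside, on the worktop.

How it is judged:
By the outcome, as a careful person would: the job done as asked, in the order asked, and still so for the second after the job is handed in, with the robot touching nothing.
It also fails if it takes over 112 s, if anything falls off the work surface, if the arm or the gripper's body presses on something with over 40 N, if the wrist force passes 120 N, or if a joint passes its speed limit or range.

ROBOT

A 6-joint arm with a two-finger parallel gripper is mounted at the origin on a cart in front of the work surface, level with it; the furniture and walls round the work are solid. World frame = base frame: x ahead of the robot, y to its left, z up, the work surface at z = 0. Lengths are in m, angles in degrees, forces in N, time in s.
With the tool pointing down it reaches from about 0.4 to 0.825 m from the base axis. Payload 7 kg.
Tool frame: the origin (TCP) lies midway between the tips of the shut fingers; the grasp point (between the pads) lies hold_point_z behind it (hold_point_z is the distance from the TCP to the grasp point, in m); z points along the fingers, y is the line along which they close (so a half turn about z gives the same grasp; the last joint's range is limited). The gripper opens to 88 mm and grips with 3 to 60 N. Pads are 19 mm wide; open, the fingers measure 130 mm over their backs; the gripper's body (78 mm by 193 mm) begins 47 mm behind the grasp point.
Start: joints at [-50.472, 20.546, 0.682, 0, -70.136, -16.507], TCP at [0.264, -0.621, 0.227] pointing down, gripper open.
Joint ranges: [-176.03, 176.03], [-82.01, 121.73], [-58.28, 71.71], [-173.87, 95.51], [-174.79, -0.11], [-173.66, 173.66]. Speed limits (degrees/s): [136.94, 136.94, 172.46, 180, 180, 180].

INTERFACE

Orientations are given as [roll, pitch, yaw] about the fixed x, y, z axes, in that order (R = Rz(yaw) Ry(pitch) Rx(roll)).
In Python, from plant import * gives the robot as it stands.
- The arm moves only by the tool step_arm, never from a script. Its argument "steps" is a list that holds one entry, the list of rows, each a list of 6 numbers: the shift along the tool's x, y, z scaled (see below), then the turn, a rotation vector about the tool's x, y, z scaled (see below). In form: [[[tx, ty, tz, wx, wy, wz], ...]]. A call has 1 to 20 rows; each row is the pose to reach, as a shift and turn from the pose commanded when the call began, along the tool's axes at that moment; what a row does not reach only later rows make up. The controller multiplies each number of a shift by 100 mm and each number of a turn by 0.5 rad. A row lasts 1/10 s, in which the tool goes at most 50 mm and 8.59 degrees, less where a joint would pass 70% of its speed; a pose out of reach is approached as far as the arm can. A call with a number of a shift or a turn outside -1 to 1 is refused whole. A call with a gripper value outside its range is refused whole. "jaw" is the closure in counts, from 0 (fully open) to 255 (shut), set as the call begins (left out, the last holds). The fingers move at their own pace and stop on an object; the grip force is fixed at half the most. Time passes only in rows, so rows that repeat a pose let the fingers close. It gives the time, the measured TCP pose, the force, the opening and the grip force at its end, in the units of the state.
- get_obs(): the state, without advancing time (a new reading comes with each control period).
- snapshot(name): name is "scene" or "side" or "wrist"; returns (picture, depth): 384x512x3 uint8, red, green, blue; 384x512 float32, m along the optical axis (not along the pixel's ray), 0 where there is no reading.
- calibration(name): a dict with "mtx" (3x3 intrinsics, pixels), "rvec" (rotation vector, rad) and "tvec" (3), from world to camera coordinates, as OpenCV has them. Camera axes: x right, y down, z forward; pixel columns grow to the right and rows downward; lengths in m; the calibration is good to about 2 mm. A picture is of the moment at which its call begins: read the wrist's pose just before it. calibration takes no time and is no camera call; for the wrist camera it gives the pose at the moment of the call.
- close_job(): hands the job in; it is judged then, once.
The state is a dict: "clock": time; "joint_pos": joint angles; "qvel": joint speeds; "tau": joint torques, N m; "tool_pos": TCP position; "orientation": TCP orientation; "force": force on the tool from outside, world axes, zero at the start; "moment": the same for the moment, N m; "opening": finger opening in m; "gripper_force": force on a finger pad.
Only numpy, scipy, OpenCV 4.12 (cv2) and the standard library are available. Lean on these libraries where they do the work, as an engineer would, in place of code of your own. Each camera call takes 0.05 s, during which the arm holds its last target. There are 200 camera calls.

## Working session

There is one attempt and no reset: what is moved stays moved. The work goes in short steps, Python scripts to look and compute and a tool call to move; the robot and the scene stay as the last step left them, time stands still between calls to the robot, and variables do not carry over. Pictures are saved under pics/ and viewed, at most 14 in all, crops included, and the job is handed in when it is done.

Besides the shell and the picture viewer there is one more tool, called after ">>>" as name(argument=value, ...), one argument or row to a line, values as JSON. step_arm: Moves the arm, as the interface text tells. Its arguments: {"type":"object","properties":{"steps":{"type":"array","items":{"type":"array","items":{"type":"array","items":{"type":"number","minimum":-1,"maximum":1}}}},"jaw":{"type":"number"}},"required":["steps"]}

```bash
ls; mkdir -p pics
python3 - <<'E'
from plant import *
import cv2,numpy as np
print(get_obs())
for n in("scene","side"):
    p,d=snapshot(n); cv2.imwrite(f"pics/{n}0.png",p[:,:,::-1]); np.savez(f"pics/{n}0.npz",p=p,d=d)
    c=calibration(n); print(n,c)
print({k:v for k,v in globals().items() if 'hold' in k})
E
```

```text
pics
{'clock': 0.0, 'joint_pos': array([-5.04720509e+01,  2.05911632e+01,  6.34705482e-01, -2.21416230e-02,
       -7.01339025e+01, -1.65083397e+01]), 'qvel': array([ 0.0348295 , -0.02322845, -0.0331662 , -0.05408959, -0.02215339,
       -0.01935425]), 'tau': array([-8.76370486e-04, -5.82722104e+01,  2.93055940e+01,  6.99725971e+00,
        6.77786578e-03, -1.56229330e-04]), 'tool_pos': array([ 0.26377674, -0.62080998,  0.22562646]), 'orientation': array([ 1.79907449e+02, -5.72249821e-03, -1.56987927e+02]), 'force': array([0.21526003, 0.15477869, 0.02914692]), 'moment': array([ 7.65694917e-05, -3.57484351e-03, -1.33597879e-02]), 'gripper_force': 0.0, 'opening': 0.087454208712332}
scene {'mtx': array([[393.60550869,   0.        , 263.46462991],
       [  0.        , 393.60550869, 191.89962824],
       [  0.        ,   0.        ,   1.        ]]), 'rvec': array([ 1.09497912, -2.18367682,  1.14189527]), 'tvec': array([0.47615322, 0.16991441, 0.74644307])}
side {'mtx': array([[377.22165798,   0.        , 255.92030222],
       [  0.        , 377.22165798, 193.18278945],
       [  0.        ,   0.        ,   1.        ]]), 'rvec': array([ 0.3695726 , -2.60942828,  1.39440586]), 'tvec': array([ 5.32673299e-01, -5.40430249e-04,  9.62403139e-01])}
{'hold_point_z': 0.0188}
```

View pics/scene0.png

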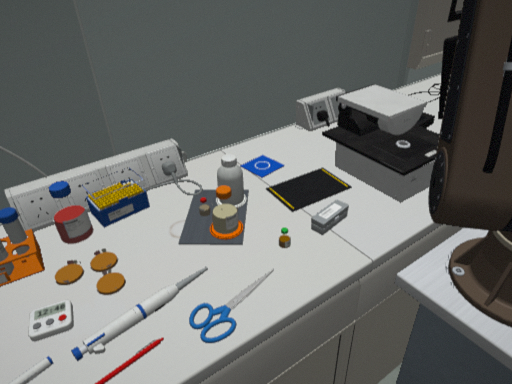

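View pics/side0.png

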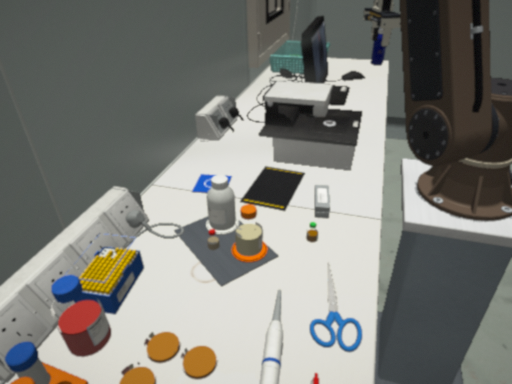

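The scene view shows the orange cap at (223,191), white cap (229,160), red cap (204,201), blue pad (263,166), mat (310,188), green vial (285,235) and slide box (330,215). In the side view the same are at (248,211), (220,182), (212,232), (212,183), (273,187), (313,226) and (321,200).

```bash
cat > h.py <<'E'
from plant import *
import cv2,numpy as np
def cam(c):
    R=cv2.Rodrigues(np.array(c["rvec"],float))[0]; t=np.array(c["tvec"],float).ravel(); return c["mtx"],R,t
def cloud(c,d):
    K,R,t=cam(c); v,u=np.mgrid[:d.shape[0],:d.shape[1]]
    P=np.stack([(u-K[0,2])/K[0,0]*d,(v-K[1,2])/K[1,1]*d,d],-1)
    W=(P-t)@R; W[d<=0]=np.nan; return W
def ray(c,uv,z):
    K,R,t=cam(c); r=np.linalg.inv(K)@np.array([uv[0],uv[1],1.]); d=R.T@r; o=-R.T@t
    return o+d*(z-o[2])/d[2]
def hsv(p): return cv2.cvtColor(p,cv2.COLOR_RGB2HSV)
E
cat > m.py <<'E'
from h import *
for n in("scene","side"):
    f=np.load(f"pics/{n}0.npz"); p,d=f["p"],f["d"]; c=calibration(n); W=cloud(c,d); H=hsv(p); h,s,v=[H[...,i].astype(int) for i in range(3)]
    X,Y,Z=W[...,0],W[...,1],W[...,2]
    print(n)
    ws=(X>.3)&(X<.95)&(Y>-.6)&(Y<.5)
    masks=dict(blue=(h>105)&(h<125)&(s>150)&(v>60)&(Z<.03),orangecap=(h>3)&(h<18)&(s>180)&(Z>.085)&(Z<.13),orangecoast=(h>3)&(h<18)&(s>180)&(Z<.02),red=((h<3)|(h>174))&(s>150)&(Z>.03),green=(h>45)&(h<85)&(s>120)&(Z>.02)&(Z<.07),mat=(v<50)&(Z<.02),
      whitecaptop=(Z>.122)&(Z<.135)&(s<60),whitebody=(Z>.03)&(Z<.075)&(s<50)&(v>120),box=(Z>.025)&(Z<.04)&(s<60))
    for k,m in masks.items():
        m=(m&ws).astype(np.uint8); N,L,S,C=cv2.connectedComponentsWithStats(m)
        for i in sorted(range(1,N),key=lambda i:-S[i,4])[:3]:
            if S[i,4]<8: continue
            q=W[L==i]; lo=np.nanpercentile(q,2,axis=0);hi=np.nanpercentile(q,98,axis=0)
            print(k,S[i,4],C[i].round(),'med',np.nanmedian(q,0).round(3),'lo',lo.round(3),'hi',hi.round(3))
E
python3 m.py
```

```text
scene
blue 348 [262. 166.] med [0.634 0.132 0.006] lo [0.599 0.084 0.004] hi [0.683 0.17  0.008]
blue 130 [140. 205.] med [0.655 0.48  0.017] lo [0.651 0.462 0.004] hi [0.658 0.497 0.029]
blue 51 [262. 165.] med [0.642 0.127 0.006] lo [0.628 0.112 0.005] hi [0.656 0.141 0.008]
orangecap 164 [223. 192.] med [0.454 0.358 0.112] lo [0.447 0.343 0.099] hi [0.474 0.37  0.116]
orangecoast 222 [227. 232.] med [0.444 0.369 0.009] lo [0.428 0.322 0.006] hi [0.486 0.391 0.012]
red 25 [203. 199.] med [0.538 0.369 0.051] lo [0.534 0.363 0.045] hi [0.546 0.374 0.053]
green 25 [284. 230.] med [0.342 0.286 0.047] lo [0.337 0.281 0.042] hi [0.347 0.29  0.048]
mat 1578 [308. 189.] med [0.471 0.104 0.006] lo [0.419 0.02  0.004] hi [0.53  0.188 0.008]
mat 26 [428. 124.] med [ 0.51  -0.456  0.014] lo [ 0.506 -0.482  0.008] hi [ 0.514 -0.427  0.019]
whitecaptop 1198 [234. 105.] med [0.811 0.119 0.129] lo [ 0.807 -0.555  0.122] hi [0.814 0.488 0.135]
whitecaptop 124 [228. 158.] med [0.545 0.289 0.129] lo [0.532 0.271 0.123] hi [0.563 0.303 0.131]
whitecaptop 86 [364. 125.] med [ 0.473 -0.088  0.129] lo [ 
[... 1650 characters left out ...]
[ 0.549 -0.064  0.135]
whitecaptop 134 [219. 180.] med [0.548 0.29  0.127] lo [0.534 0.272 0.122] hi [0.564 0.303 0.129]
whitebody 1433 [112. 229.] med [0.742 0.417 0.057] lo [0.714 0.328 0.032] hi [0.757 0.496 0.074]
whitebody 319 [322. 196.] med [0.343 0.156 0.033] lo [0.323 0.106 0.031] hi [0.364 0.199 0.034]
whitebody 108 [277. 146.] med [ 0.504 -0.031  0.059] lo [ 0.483 -0.034  0.035] hi [ 0.516 -0.027  0.074]
box 492 [176. 152.] med [0.81  0.024 0.033] lo [ 0.701 -0.175  0.025] hi [0.813 0.245 0.04 ]
box 376 [321. 197.] med [0.344 0.16  0.032] lo [0.322 0.107 0.026] hi [0.365 0.202 0.034]
box 337 [310. 157.] med [ 0.407 -0.031  0.032] lo [ 0.304 -0.035  0.025] hi [ 0.51  -0.028  0.04 ]
```

```bash
cat > m2.py <<'E'
from h import *
from scipy.optimize import least_squares
for n in("scene","side"):
    f=np.load(f"pics/{n}0.npz"); p,d=f["p"],f["d"]; c=calibration(n); W=cloud(c,d); H=hsv(p); h,s,v=[H[...,i].astype(int) for i in range(3)]
    X,Y,Z=W[...,0],W[...,1],W[...,2]
    def cast(m,z): return np.array([ray(c,(u,w),z)[:2] for w,u in zip(*np.nonzero(m))],np.float32)
    near=lambda x,y,r:(np.hypot(X-x,Y-y)<r)
    m=(h>100)&(h<130)&(s>120)&near(.64,.13,.1)&(Z<.02); print(n,'pad',cv2.minAreaRect(cast(m,.004)))
    m=((v<60)|((h>18)&(h<35)&(s>120)))&near(.475,.105,.14)&(Z<.015); q=cast(m,.004); print('mat',cv2.minAreaRect(q))
    for nm,(x,y,r,zt) in dict(orange=(.459,.357,.016,.113),white=(.548,.288,.0175,.128)).items():
        q=W[near(x,y,.022)&(abs(Z-zt)<.006)][:,:2]; print(nm,cv2.minEnclosingCircle(q.astype(np.float32)))
    m=(h>3)&(h<18)&(s>180)&(Z<.02)&near(.459,.357,.06); q=cast(m,.008).astype(np.float32); hull=cv2.convexHull(q)[:,0]
    r=least_squares(lambda a:np.hypot(*(hull-a).T)-.038,[.459,.357],loss='soft_l1',f_scale=.001); print('coaster',r.x,np.abs(r.fun).max())
    m=(((h<4)|(h>172))&(s>120))&near(.54,.37,.03)&(Z>.035); print('red',cv2.minEnclosingCircle(cast(m,.048)), cast(m,.048).mean(0))
    for y0 in np.arange(-.7,.3,.1):
        k=(Y>y0)&(Y<y0+.1)&(X>.15)&(X<.8); print(round(y0,1),np.nanmax(Z[k]) if k.any() else None,end='; ')
    k=(X>.55)&(X<.72)&(Y>.35)&(Y<.6)&(Z>.03); print('\nrack',np.nanmin(W[k],0),np.nanmax(W[k],0))
E
python3 m2.py
```

```text
scene pad ((0.6444008350372314, 0.1258336901664734), (0.08897650241851807, 0.08850879967212677), 8.204132080078125)
mat ((0.4766800105571747, 0.09841559082269669), (0.18541556596755981, 0.11666540056467056), 86.03987121582031)
orange ((0.4614274203777313, 0.3542587161064148), 0.01666698046028614)
white ((0.5479928851127625, 0.28697749972343445), 0.018036743625998497)
coaster [0.46461414 0.35459438] 0.0024981886849765045
red ((0.5408197045326233, 0.36818450689315796), 0.010466733947396278) [0.5406808  0.36787257]
-0.7 0.05516611019033146; -0.6 0.2827597616751425; -0.5 0.284538619101737; -0.4 0.09318690445400649; -0.3 0.10742346861519907; -0.2 0.19701883467325115; -0.1 0.4604155921646274; -0.0 0.47764718968153547; 0.1 0.4250829864320909; 0.2 0.1311167773113596; 
rack [0.64003499 0.35269574 0.0300554 ] [0.71997827 0.59986654 0.08466111]
side pad ((0.6427848935127258, 0.1262674331665039), (0.08540616929531097, 0.08492955565452576), 9.14567756652832)
mat ((0.4770313799381256, 0.09830252826213837), (0.17930293083190918, 0.11115902662277222), 86.12367248535156)
orange ((0.4629770815372467, 0.35446932911872864), 0.015939921140670776)
white ((0.5493385791778564, 0.28672146797180176), 0.017992017790675163)
coaster [0.46409607 0.35399025] 0.004182268685543222
red ((0.5371061563491821, 0.37269267439842224), 0.004350775852799416) [0.5399902 0.3678436]
-0.7 0.3691848533670988; -0.6 0.3698581511691278; -0.5 0.2816064622792898; -0.4 0.08814958698142081; -0.3 0.19190209485812285; -0.2 0.19426192164804018; -0.1 0.43883329131749976; -0.0 0.4504970987927216; 0.1 0.4268229728555643; 0.2 0.12902079188194385; 
rack [0.6421472  0.35422829 0.03010274] [0.71993215 0.59996953 0.08299075]
```

>>> step_arm(
  steps=[
    [[0, 0, -0.5, 0, 0, -0.78], [0, 0, -0.5, 0, 0, -0.78], [0, 0, -0.5, 0, 0, -0.78], [0, 0, -0.5, 0, 0, -0.78]],
  ],
  jaw=0,
)

```text
clock: 0.5
tool_pos: [0.2639, -0.621, 0.2764]
orientation: [180.0, 0.0, -134.6]
force: [-0.7, 0.5, -0.2]
opening: 0.0877
gripper_force: 0.0
```

>>> step_arm(
  steps=[
    [[0, 0, -0.5, 0, 0, -0.78], [0, 0, -0.5, 0, 0, -0.78], [0, 0, -0.5, 0, 0, -0.78], [0, 0, -0.5, 0, 0, -0.78]],
  ],
)

```text
clock: 0.9
tool_pos: [0.2639, -0.621, 0.3261]
orientation: [180.0, 0.0, -112.4]
force: [0.0, 1.0, -0.4]
opening: 0.0876
gripper_force: 0.0
```

>>> step_arm(
  steps=[
    [[0, 0, 0, 0, 0, -0.78], [0, 0, 0, 0, 0, -0.78], [0, 0, 0, 0, 0, -0.78], [0, 0, 0, 0, 0, -0.78]],
  ],
)

```text
clock: 1.3
tool_pos: [0.2638, -0.621, 0.3257]
orientation: [179.9, 0.1, -90.1]
force: [0.2, -0.5, 0.4]
opening: 0.0881
gripper_force: 0.0
```

>>> step_arm(
  steps=[
    [[-1, -0.8, 0, 0, 0, 0], [-1, -0.8, 0, 0, 0, 0], [-1, -0.8, 0, 0, 0, 0]],
  ],
)

```text
clock: 1.6
tool_pos: [0.3451, -0.519, 0.3262]
orientation: [180.0, 0.0, -90.3]
force: [-0.2, -0.9, 0.7]
opening: 0.0878
gripper_force: 0.0
```

>>> step_arm(
  steps=[
    [[-1, -0.8, 0, 0, 0, 0], [-1, -0.8, 0, 0, 0, 0], [-1, -0.8, 0, 0, 0, 0]],
  ],
)

```text
clock: 1.9
tool_pos: [0.4252, -0.4185, 0.3264]
orientation: [-180.0, 0.0, -90.2]
force: [-1.2, -0.2, -0.5]
opening: 0.0878
gripper_force: 0.0
```

>>> step_arm(
  steps=[
    [[-1, -0.6, 0, 0, 0, 0], [-1, -0.6, 0, 0, 0, 0], [-1, -0.6, 0, 0, 0, 0]],
  ],
)

```text
clock: 2.2
tool_pos: [0.4852, -0.3178, 0.3263]
orientation: [180.0, 0.0, -90.2]
force: [-0.2, -0.9, 0.5]
opening: 0.0874
gripper_force: 0.0
```

>>> step_arm(
  steps=[
    [[-1, -0.4, 0, 0, 0, 0], [-1, -0.4, 0, 0, 0, 0], [-1, -0.4, 0, 0, 0, 0]],
  ],
)

```text
clock: 2.5
tool_pos: [0.5248, -0.2174, 0.3263]
orientation: [180.0, 0.0, -90.1]
force: [-0.7, 0.7, -0.4]
opening: 0.0877
gripper_force: 0.0
```

>>> step_arm(
  steps=[
    [[-1, -0.2, 0, 0, 0, 0], [-1, -0.2, 0, 0, 0, 0], [-1, -0.2, 0, 0, 0, 0]],
  ],
)

```text
clock: 2.8
tool_pos: [0.5442, -0.1171, 0.3262]
orientation: [180.0, 0.0, -90.0]
force: [0.0, -0.4, -0.4]
opening: 0.0875
gripper_force: 0.0
```

>>> step_arm(
  steps=[
    [[-1, -0.1, 0, 0, 0, 0], [-1, -0.1, 0, 0, 0, 0], [-1, -0.1, 0, 0, 0, 0]],
  ],
)

```text
clock: 3.1
tool_pos: [0.5537, -0.0173, 0.3261]
orientation: [180.0, 0.0, -90.0]
force: [-0.1, -0.8, 0.1]
opening: 0.0877
gripper_force: 0.0
```

>>> step_arm(
  steps=[
    [[-1, 0.1, 0, 0, 0, 0], [-1, 0.1, 0, 0, 0, 0], [-1, 0.1, 0, 0, 0, 0]],
  ],
)

```text
clock: 3.4
tool_pos: [0.5429, 0.0824, 0.3261]
orientation: [180.0, 0.0, -90.0]
force: [0.9, -1.5, 0.2]
opening: 0.0878
gripper_force: 0.0
```

>>> step_arm(
  steps=[
    [[-1, 0.3, 0, 0, 0, 0], [-1, 0.3, 0, 0, 0, 0], [-1, 0.3, 0, 0, 0, 0], [-1, 0.3, 0, 0, 0, 0], [-1, 0.3, 0, 0, 0, 0]],
  ],
)

```text
clock: 3.9
tool_pos: [0.5134, 0.1779, 0.3265]
orientation: [180.0, -0.0, -90.1]
force: [-0.4, -0.2, 0.4]
opening: 0.0873
gripper_force: 0.0
```

Run:
```python
from h import *
o=get_obs(); c=calibration("wrist"); p,d=snapshot("wrist"); cv2.imwrite("pics/w1.png",p[:,:,::-1]); np.savez("pics/w1.npz",p=p,d=d,mtx=c["mtx"],rvec=c["rvec"],tvec=c["tvec"])
print(o["clock"],o["tool_pos"],o["orientation"],o["joint_pos"].round(1)); K,R,t=cam(c);print(-R.T@t,R[2])
```

```text
3.9 [0.51341094 0.17789803 0.32649605] [ 1.79989170e+02 -2.75932559e-02 -9.00625311e+01] [ 39.8   5.2  -6.4   0.  -78.4 -39.9]
[0.51210952 0.10260986 0.48449339] [ 8.50068800e-04  2.83511849e-01 -9.58968357e-01]
```

View pics/w1.png

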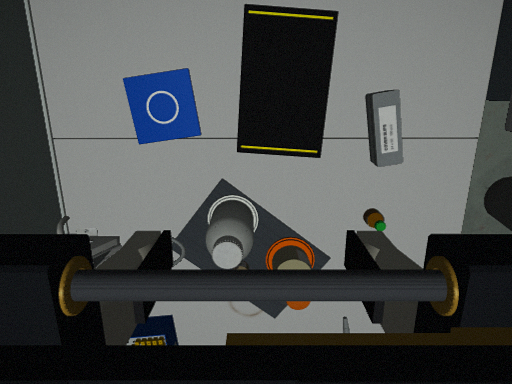

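The wrist view shows the pad ring at (162,107), the mat centred near (287,81), the white coaster at (232,217) and the orange coaster at (291,258), with the vial hidden by the gripper bar. I'll measure these here to check the other cameras.

```bash
cat > m3.py <<'E'
from h import *
f=np.load("pics/w1.npz"); p=f["p"]; c={k:f[k] for k in("mtx","rvec","tvec")}
H=hsv(p); h,s,v=[H[...,i].astype(int) for i in range(3)]
U,V=np.meshgrid(np.arange(512),np.arange(384)); box=lambda a,b,e,g:(U>a)&(U<b)&(V>e)&(V<g)
def cast(m,z): return np.array([ray(c,(u,w),z)[:2] for w,u in zip(*np.nonzero(m))],np.float32)
m=(h>100)&(h<130)&(s>120)&box(110,215,50,150); print('pad',cv2.minAreaRect(cast(m,.004)))
ring=(s<110)&(v>120)&box(140,185,85,130); q=cast(ring,.004); print('ring',cv2.minEnclosingCircle(q))
m=(((v<60)|((h>18)&(h<35)&(s>120))))&box(230,345,0,165); m=cv2.morphologyEx(m.astype(np.uint8),cv2.MORPH_OPEN,np.ones((3,3))); print('mat',cv2.minAreaRect(cast(m,.004)))
def circ(m,x0):
    q=cast(m,.008); hull=cv2.convexHull(q)[:,0]; from scipy.optimize import least_squares
    r=least_squares(lambda a:np.hypot(*(hull-a).T)-.038,x0,loss='soft_l1',f_scale=.001); print(x0,r.x,np.abs(r.fun).max())
circ((h>3)&(h<18)&(s>180)&box(255,320,230,268),[.463,.354])
circ((s<40)&(v>150)&box(200,264,190,225),[.549,.287])
E
python3 m3.py
```

```text
pad ((0.643339216709137, 0.12526285648345947), (0.08928976953029633, 0.08956703543663025), 8.039633750915527)
ring ((0.6437584161758423, 0.12520991265773773), 0.02226741798222065)
mat ((0.477352112531662, 0.09698048233985901), (0.18908730149269104, 0.11910804361104965), 85.84130096435547)
[0.463, 0.354] [0.46422568 0.35475209] 0.0036484078023120287
[0.549, 0.287] [0.54980315 0.28775067] 0.010119676638901141
```

>>> step_arm(
  steps=[
    [[-0.88, 0.25, 0, 0, 0, 0], [-0.88, 0.25, 0, 0, 0, 0], [-0.88, 0.25, 0, 0, 0, 0]],
  ],
)

```text
clock: 4.25
tool_pos: [0.4879, 0.2688, 0.3261]
orientation: [180.0, 0.0, -90.0]
force: [0.3, 0.1, 0.5]
opening: 0.0877
gripper_force: 0.0
```

>>> step_arm(
  steps=[
    [[-0.88, 0.25, 0.9, 0, 0, 0], [-0.88, 0.25, 0.9, 0, 0, 0], [-0.88, 0.25, 0.9, 0, 0, 0], [-0.88, 0.25, 0.9, 0, 0, 0], [-0.88, 0.25, 0.9, 0, 0, 0], [-0.88, 0.25, 0.9, 0, 0, 0]],
  ],
)

```text
clock: 4.85
tool_pos: [0.4641, 0.3541, 0.2377]
orientation: [-179.9, 0.1, -90.0]
force: [-0.0, 0.7, 0.6]
opening: 0.0876
gripper_force: 0.0
```

Run:
```python
from h import *
o=get_obs(); print(o["tool_pos"])
for n in("scene","side"):
    p,d=snapshot(n); W=cloud(calibration(n),d); H=hsv(p)
    m=(H[...,0]>3)&(H[...,0]<18)&(H[...,1]>180)&(abs(W[...,2]-.113)<.006)&(np.hypot(W[...,0]-.46,W[...,1]-.354)<.03)
    q=W[m][:,:2].astype(np.float32); print(n,len(q),cv2.minEnclosingCircle(q) if len(q) else None)
    cv2.imwrite(f"pics/{n}1.png",cv2.resize(p[100:280,130:370,::-1],None,fx=2,fy=2))
```

```text
[0.46411665 0.35406786 0.23773376]
scene 116 ((0.46047237515449524, 0.3557680547237396), 0.015392454341053963)
side 122 ((0.4617985785007477, 0.35537850856781006), 0.01602632738649845)
```

>>> step_arm(
  steps=[
    [[-0.01, 0.015, 0.9, 0, 0, 0], [-0.01, 0.015, 0.9, 0, 0, 0], [-0.01, 0.015, 0.9, 0, 0, 0], [-0.01, 0.015, 0.9, 0, 0, 0]],
  ],
)

```text
clock: 5.35
tool_pos: [0.4623, 0.3558, 0.1479]
orientation: [-180.0, -0.0, -89.9]
force: [0.7, -0.1, 1.2]
opening: 0.088
gripper_force: 0.0
```

>>> step_arm(
  steps=[
    [[0, 0, 0.2, 0, 0, 0], [0, 0, 0.4, 0, 0, 0], [0, 0, 0.48, 0, 0, 0], [0, 0, 0.48, 0, 0, 0], [0, 0, 0.48, 0, 0, 0], [0, 0, 0.48, 0, 0, 0]],
  ],
)

```text
clock: 5.95
tool_pos: [0.4622, 0.3568, 0.1002]
orientation: [-179.9, 0.1, -89.9]
force: [-0.3, 0.5, -0.0]
opening: 0.0878
gripper_force: 0.0
```

>>> step_arm(
  steps=[
    [[0, 0, 0, 0, 0, 0], [0, 0, 0, 0, 0, 0], [0, 0, 0, 0, 0, 0], [0, 0, 0, 0, 0, 0], [0, 0, 0, 0, 0, 0], [0, 0, 0, 0, 0, 0], [0, 0, 0, 0, 0, 0], [0, 0, 0, 0, 0, 0], [0, 0, 0, 0, 0, 0], [0, 0, 0, 0, 0, 0]],
  ],
  jaw=255,
)

```text
clock: 6.95
tool_pos: [0.4615, 0.356, 0.0985]
orientation: [-180.0, 0.0, -89.9]
force: [0.5, 0.0, -0.8]
opening: 0.0311
gripper_force: 29.9
```

>>> step_arm(
  steps=[
    [[0, 0, -0.1, 0, 0, 0], [0, 0, -0.3, 0, 0, 0], [0, 0, -0.6, 0, 0, 0], [0, 0, -0.9, 0, 0, 0], [0, 0, -0.9, 0, 0, 0]],
  ],
)

```text
clock: 7.45
tool_pos: [0.4631, 0.3576, 0.1937]
orientation: [-179.7, 0.3, -89.9]
force: [-0.6, 0.6, -0.8]
opening: 0.0311
gripper_force: 29.9
```

>>> step_arm(
  steps=[
    [[0.1, 0, -0.2, 0, 0, 0], [0.3, 0, -0.5, 0, 0, 0], [0.6, 0, -0.6, 0, 0, 0], [0.9, 0, -0.6, 0, 0, 0], [0.9, 0, -0.6, 0, 0, 0]],
  ],
)

```text
clock: 7.95
tool_pos: [0.4608, 0.263, 0.2492]
orientation: [180.0, 0.0, -90.1]
force: [0.6, 0.4, -2.0]
opening: 0.031
gripper_force: 29.9
```

>>> step_arm(
  steps=[
    [[0.3, -0.05, 0, 0, 0, 0], [0.6, -0.1, 0, 0, 0, 0], [0.9, -0.19, 0, 0, 0, 0], [1, -0.19, 0, 0, 0, 0], [1, -0.19, 0, 0, 0, 0], [1, -0.19, 0, 0, 0, 0]],
  ],
)

```text
clock: 8.55
tool_pos: [0.4806, 0.1663, 0.2485]
orientation: [180.0, 0.0, -90.0]
force: [0.1, 0.9, -2.6]
opening: 0.031
gripper_force: 29.9
```

Run:
```python
from h import *
o=get_obs(); print(o["tool_pos"],o["opening"],o["gripper_force"])
p,d=snapshot("scene"); cv2.imwrite("pics/s2.png",cv2.resize(p[80:280,180:400,::-1],None,fx=2,fy=2))
```

```text
[0.48055402 0.16626473 0.24845732] 0.03102502496242487 29.904146790504456
```

View pics/s2.png

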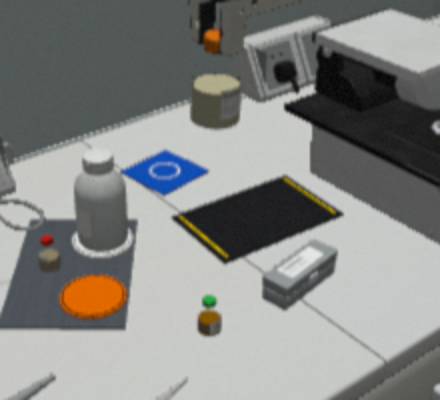

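The crop shows the orange bottle held upright in the gripper at (213,80), with its coaster bare at (95,296).

>>> step_arm(
  steps=[
    [[0.2, 0, 0.3, 0, 0, 0], [0.2, 0, 0.6, 0, 0, 0], [0.2, 0, 0.9, 0, 0, 0], [0.2, 0, 0.9, 0, 0, 0], [0.2, 0, 0.9, 0, 0, 0]],
  ],
)

```text
clock: 9.1
tool_pos: [0.4809, 0.1466, 0.159]
orientation: [180.0, -0.1, -89.9]
force: [1.7, -0.2, -0.4]
opening: 0.0311
gripper_force: 29.9
```

>>> step_arm(
  steps=[
    [[0, 0, 0.2, 0, 0, 0], [0, 0, 0.35, 0, 0, 0], [0, 0, 0.45, 0, 0, 0], [0, 0, 0.53, 0, 0, 0], [0, 0, 0.58, 0, 0, 0], [0, 0, 0.6, 0, 0, 0], [0, 0, 0.6, 0, 0, 0], [0, 0, 0.6, 0, 0, 0]],
  ],
)

```text
clock: 9.9
tool_pos: [0.481, 0.1461, 0.099]
orientation: [-180.0, 0.0, -89.9]
force: [0.4, -0.1, -1.9]
opening: 0.0312
gripper_force: 29.9
```

Run:
```python
from h import *
o=get_obs(); print(o["tool_pos"],o["force"])
for n in("scene","side"):
    c=calibration(n);p,d=snapshot(n); W=cloud(c,d); H=hsv(p)
    m=(H[...,0]>3)&(H[...,0]<18)&(H[...,1]>180)&(abs(W[...,2])<.02)&(np.hypot(W[...,0]-.46,W[...,1]-.354)<.06)
    q=np.array([ray(c,(u,v),.008)[:2] for v,u in zip(*np.nonzero(m))],np.float32); print(n,len(q),cv2.minEnclosingCircle(q),q.mean(0))
```

```text
[0.48098101 0.14613753 0.09900651] [ 0.37069154 -0.0753102  -1.94493148]
scene 556 ((0.4641101658344269, 0.3554708957672119), 0.03800554573535919) [0.46300435 0.35585478]
side 662 ((0.46377187967300415, 0.35520675778388977), 0.03761579841375351) [0.46373054 0.35656592]
```

>>> step_arm(
  steps=[
    [[0, 0, 0.01, 0, 0, 0], [0, 0, 0.02, 0, 0, 0], [0, 0, 0.03, 0, 0, 0], [0, 0, 0.035, 0, 0, 0], [0, 0, 0.035, 0, 0, 0]],
  ],
)

```text
clock: 10.5
tool_pos: [0.4806, 0.1459, 0.0949]
orientation: [180.0, -0.0, -89.9]
force: [-0.6, 0.0, -2.7]
opening: 0.0312
gripper_force: 29.9
```

>>> step_arm(
  steps=[
    [[0, 0, 0.005, 0, 0, 0], [0, 0, 0.005, 0, 0, 0], [0, 0, 0.005, 0, 0, 0]],
  ],
)

```text
clock: 10.8
tool_pos: [0.4807, 0.146, 0.0945]
orientation: [180.0, -0.0, -89.9]
force: [-0.3, 0.1, -1.3]
opening: 0.031
gripper_force: 29.9
```

>>> step_arm(
  steps=[
    [[0, 0, 0.005, 0, 0, 0], [0, 0, 0.005, 0, 0, 0], [0, 0, 0.005, 0, 0, 0]],
  ],
)

```text
clock: 11.1
tool_pos: [0.4809, 0.1461, 0.0944]
orientation: [-180.0, 0.0, -89.9]
force: [-0.2, -0.4, 3.0]
opening: 0.0312
gripper_force: 29.9
```

>>> step_arm(
  steps=[
    [[0, 0, 0, 0, 0, 0], [0, 0, 0, 0, 0, 0]],
  ],
)

```text
clock: 11.3
tool_pos: [0.481, 0.1461, 0.0944]
orientation: [-180.0, 0.0, -89.9]
force: [-0.3, -0.4, 4.5]
opening: 0.0311
gripper_force: 29.9
```

>>> step_arm(
  steps=[
    [[0, 0, 0, 0, 0, 0], [0, 0, 0, 0, 0, 0], [0, 0, 0, 0, 0, 0], [0, 0, 0, 0, 0, 0], [0, 0, 0, 0, 0, 0], [0, 0, 0, 0, 0, 0]],
  ],
  jaw=0,
)

```text
clock: 11.9
tool_pos: [0.4806, 0.146, 0.094]
orientation: [180.0, -0.0, -89.9]
force: [0.2, 0.5, 1.0]
opening: 0.0738
gripper_force: 0.0
```

>>> step_arm(
  steps=[
    [[0, 0, -0.2, 0, 0, 0], [0, 0, -0.6, 0, 0, 0], [0, 0, -1, 0, 0, 0], [0, 0, -1, 0, 0, 0]],
  ],
)

```text
clock: 12.3
tool_pos: [0.4835, 0.1475, 0.1997]
orientation: [-179.5, 0.2, -89.9]
force: [0.4, 1.3, -0.9]
opening: 0.0874
gripper_force: 0.0
```

>>> step_arm(
  steps=[
    [[-0.7, -0.35, -0.5, 0, 0, 0], [-0.7, -0.35, -0.5, 0, 0, 0], [-0.7, -0.35, -0.5, 0, 0, 0]],
  ],
)

```text
clock: 12.6
tool_pos: [0.5186, 0.2197, 0.2468]
orientation: [-179.7, 0.2, -89.8]
force: [-1.6, 0.4, -0.0]
opening: 0.0873
gripper_force: 0.0
```

>>> step_arm(
  steps=[
    [[-0.7, -0.33, 0, 0, 0, 0], [-0.7, -0.33, 0, 0, 0, 0], [-0.7, -0.33, 0, 0, 0, 0], [-0.7, -0.33, 0, 0, 0, 0], [-0.7, -0.33, 0, 0, 0, 0]],
  ],
)

```text
clock: 13.1
tool_pos: [0.5481, 0.2853, 0.2437]
orientation: [180.0, -0.0, -90.0]
force: [0.1, -0.7, -0.0]
opening: 0.0876
gripper_force: 0.0
```

Run:
```python
from h import *
o=get_obs(); print(o["tool_pos"],o["force"])
for n in("scene","side"):
    c=calibration(n);p,d=snapshot(n); W=cloud(c,d); H=hsv(p)
    for nm,z,x,y in(("white",.128,.5487,.287),("orange",.109,.481,.146)):
        m=(abs(W[...,2]-z)<.006)&(np.hypot(W[...,0]-x,W[...,1]-y)<.025)
        q=W[m][:,:2].astype(np.float32); print(n,nm,len(q),cv2.minEnclosingCircle(q) if len(q) else 0)
    cv2.imwrite(f"pics/{n}3.png",cv2.resize(p[80:280,180:400,::-1],None,fx=2,fy=2))
```

```text
[0.54805171 0.2852535  0.24371438] [ 0.07224223 -0.68751774 -0.038922  ]
scene white 123 ((0.5478861927986145, 0.2851143479347229), 0.019702007994055748)
scene orange 95 ((0.480335533618927, 0.14596714079380035), 0.016441766172647476)
side white 139 ((0.5502042174339294, 0.2863438129425049), 0.018496928736567497)
side orange 85 ((0.48212605714797974, 0.14559736847877502), 0.016372283920645714)
```

View pics/scene3.png

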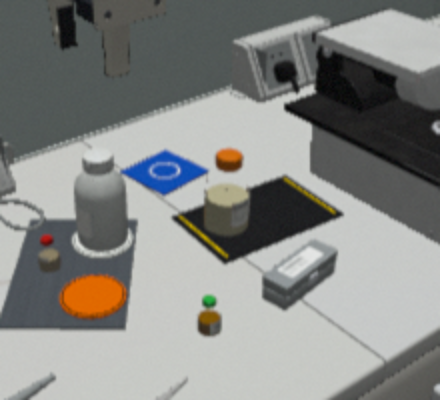

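The crop shows the orange bottle standing upright on the mat at (228,190), its cap and contents in line. The gripper is now above the white bottle at (98,190).

>>> step_arm(
  steps=[
    [[-0.01, -0.01, 0.4, 0, 0, 0], [-0.01, -0.01, 0.8, 0, 0, 0], [-0.01, -0.01, 0.8, 0, 0, 0], [-0.01, -0.01, 0.8, 0, 0, 0]],
  ],
)

```text
clock: 13.6
tool_pos: [0.5498, 0.2865, 0.1649]
orientation: [-180.0, -0.1, -89.9]
force: [-0.0, -0.1, 1.6]
opening: 0.0874
gripper_force: 0.0
```

>>> step_arm(
  steps=[
    [[0, 0, 0.2, 0, 0, 0], [0, 0, 0.4, 0, 0, 0], [0, 0, 0.51, 0, 0, 0], [0, 0, 0.51, 0, 0, 0], [0, 0, 0.51, 0, 0, 0], [0, 0, 0.51, 0, 0, 0]],
  ],
)

```text
clock: 14.2
tool_pos: [0.5504, 0.2876, 0.1147]
orientation: [-179.9, 0.1, -89.9]
force: [0.1, -0.0, -0.0]
opening: 0.0874
gripper_force: 0.0
```

>>> step_arm(
  steps=[
    [[0, 0, 0, 0, 0, 0], [0, 0, 0, 0, 0, 0], [0, 0, 0, 0, 0, 0], [0, 0, 0, 0, 0, 0], [0, 0, 0, 0, 0, 0], [0, 0, 0, 0, 0, 0], [0, 0, 0, 0, 0, 0], [0, 0, 0, 0, 0, 0], [0, 0, 0, 0, 0, 0], [0, 0, 0, 0, 0, 0]],
  ],
  jaw=255,
)

```text
clock: 15.2
tool_pos: [0.5496, 0.2871, 0.113]
orientation: [-180.0, -0.0, -89.9]
force: [0.8, 0.1, -1.1]
opening: 0.0348
gripper_force: 30.0
```

>>> step_arm(
  steps=[
    [[0, 0, -0.1, 0, 0, 0], [0, 0, -0.3, 0, 0, 0], [0, 0, -0.6, 0, 0, 0], [0, 0, -0.9, 0, 0, 0], [0, 0, -0.9, 0, 0, 0]],
  ],
)

```text
clock: 15.7
tool_pos: [0.5515, 0.2883, 0.2085]
orientation: [-179.6, 0.3, -89.9]
force: [0.5, 1.1, -2.3]
opening: 0.0345
gripper_force: 30.0
```

>>> step_arm(
  steps=[
    [[0.1, 0, -0.3, 0, 0, 0], [0.2, 0.05, -0.6, 0, 0, 0], [0.4, 0.1, -0.8, 0, 0, 0], [0.6, 0.2, -0.8, 0, 0, 0], [0.6, 0.2, -0.8, 0, 0, 0]],
  ],
)

```text
clock: 16.2
tool_pos: [0.5284, 0.2251, 0.2841]
orientation: [-180.0, 0.1, -90.0]
force: [-0.3, 0.9, -2.6]
opening: 0.0342
gripper_force: 30.0
```

>>> step_arm(
  steps=[
    [[0.3, 0.1, 0, 0, 0, 0], [0.6, 0.2, 0, 0, 0, 0], [0.9, 0.28, 0, 0, 0, 0], [0.9, 0.28, 0, 0, 0, 0]],
  ],
)

```text
clock: 16.6
tool_pos: [0.5002, 0.1345, 0.283]
orientation: [179.9, -0.0, -90.0]
force: [0.7, 1.5, -2.2]
opening: 0.0345
gripper_force: 30.0
```

>>> step_arm(
  steps=[
    [[0.3, 0.1, 0, 0, 0, 0], [0.6, 0.2, 0, 0, 0, 0], [0.87, 0.27, 0, 0, 0, 0], [0.87, 0.27, 0, 0, 0, 0], [0.87, 0.27, 0, 0, 0, 0], [0.87, 0.27, 0, 0, 0, 0]],
  ],
)

```text
clock: 17.2
tool_pos: [0.475, 0.0506, 0.2828]
orientation: [180.0, 0.0, -89.9]
force: [0.1, -0.0, -2.3]
opening: 0.0342
gripper_force: 30.0
```

>>> step_arm(
  steps=[
    [[0, 0, 0.3, 0, 0, 0], [0, 0, 0.6, 0, 0, 0], [0, 0, 0.9, 0, 0, 0], [0, 0, 0.9, 0, 0, 0]],
  ],
)

```text
clock: 17.6
tool_pos: [0.4724, 0.0499, 0.1892]
orientation: [179.6, -0.2, -89.9]
force: [-0.7, -0.9, -1.5]
opening: 0.0343
gripper_force: 30.0
```

>>> step_arm(
  steps=[
    [[0, 0, 0.3, 0, 0, 0], [0, 0, 0.5, 0, 0, 0], [0, 0, 0.65, 0, 0, 0], [0, 0, 0.75, 0, 0, 0], [0, 0, 0.78, 0, 0, 0], [0, 0, 0.79, 0, 0, 0], [0, 0, 0.8, 0, 0, 0], [0, 0, 0.81, 0, 0, 0], [0, 0, 0.82, 0, 0, 0], [0, 0, 0.82, 0, 0, 0], [0, 0, 0.82, 0, 0, 0]],
  ],
)

```text
clock: 18.7
tool_pos: [0.4748, 0.05, 0.1112]
orientation: [-180.0, 0.0, -89.9]
force: [-0.6, -0.5, -1.1]
opening: 0.0342
gripper_force: 30.0
```

>>> step_arm(
  steps=[
    [[0, 0, 0.005, 0, 0, 0], [0, 0, 0.01, 0, 0, 0], [0, 0, 0.01, 0, 0, 0], [0, 0, 0.01, 0, 0, 0]],
  ],
)

```text
clock: 19.1
tool_pos: [0.4748, 0.05, 0.11]
orientation: [180.0, -0.0, -89.9]
force: [0.1, -0.1, -2.4]
opening: 0.0345
gripper_force: 30.0
```

>>> step_arm(
  steps=[
    [[0, 0, 0.005, 0, 0, 0], [0, 0, 0.01, 0, 0, 0], [0, 0, 0.01, 0, 0, 0], [0, 0, 0.01, 0, 0, 0]],
  ],
)

```text
clock: 19.5
tool_pos: [0.4748, 0.05, 0.109]
orientation: [180.0, 0.0, -89.9]
force: [0.0, 0.0, -2.2]
opening: 0.0345
gripper_force: 30.0
```

>>> step_arm(
  steps=[
    [[0, 0, 0.005, 0, 0, 0], [0, 0, 0.005, 0, 0, 0], [0, 0, 0.005, 0, 0, 0]],
  ],
)

```text
clock: 19.8
tool_pos: [0.475, 0.05, 0.1089]
orientation: [-180.0, 0.0, -89.9]
force: [-0.8, 0.6, 2.4]
opening: 0.0346
gripper_force: 30.0
```

>>> step_arm(
  steps=[
    [[0, 0, 0, 0, 0, 0], [0, 0, 0, 0, 0, 0], [0, 0, 0, 0, 0, 0], [0, 0, 0, 0, 0, 0], [0, 0, 0, 0, 0, 0], [0, 0, 0, 0, 0, 0]],
  ],
  jaw=0,
)

```text
clock: 20.4
tool_pos: [0.4748, 0.05, 0.1085]
orientation: [180.0, -0.0, -89.9]
force: [-1.1, 0.1, -0.2]
opening: 0.0769
gripper_force: 0.0
```

>>> step_arm(
  steps=[
    [[0, 0, -0.2, 0, 0, 0], [0, 0, -0.6, 0, 0, 0], [0, 0, -1, 0, 0, 0], [0, 0, -1, 0, 0, 0]],
  ],
)

```text
clock: 20.8
tool_pos: [0.4778, 0.0509, 0.2141]
orientation: [-179.5, 0.2, -89.9]
force: [0.2, -0.4, 0.0]
opening: 0.0879
gripper_force: 0.0
```

>>> step_arm(
  steps=[
    [[-0.9, -0.2, 0, 0, 0, 0], [-0.9, -0.2, 0, 0, 0, 0], [-0.9, -0.2, 0, 0, 0, 0]],
  ],
)

```text
clock: 21.1
tool_pos: [0.4959, 0.1435, 0.2083]
orientation: [-180.0, 0.0, -89.8]
force: [0.0, -0.9, -0.5]
opening: 0.0879
gripper_force: 0.0
```

>>> step_arm(
  steps=[
    [[-0.9, -0.2, 0, 0, 0, 0], [-0.9, -0.2, 0, 0, 0, 0], [-0.9, -0.2, 0, 0, 0, 0], [-0.9, -0.2, 0, 0, 0, 0]],
  ],
)

```text
clock: 21.5
tool_pos: [0.5142, 0.2304, 0.2077]
orientation: [179.9, -0.1, -89.9]
force: [-0.6, -0.5, -0.2]
opening: 0.0877
gripper_force: 0.0
```

```bash
cat > m4.py <<'E'
from h import *
import sys
o=get_obs(); print(o["clock"],o["tool_pos"],o["orientation"]); R3=[]
from scipy.optimize import least_squares
for n in("scene","side"):
    c=calibration(n);p,d=snapshot(n); W=cloud(c,d); H=hsv(p).astype(int); X,Y,Z=W[...,0],W[...,1],W[...,2]
    m=((H[...,0]<4)|(H[...,0]>172))&(H[...,1]>120)&(Z>.035)&(np.hypot(X-.54,Y-.37)<.03)
    top=m&(abs(Z-.050)<.004)
    v,u=np.nonzero(m); print(n,'red',m.sum(),ray(c,(u.mean(),v.mean()),.0475)[:2], np.nanmedian(Z[m]))
    b=(np.hypot(X-.54,Y-.37)<.025)&(Z>.012)&(Z<.036); q=W[b]; print('body',len(q),np.nanmin(q,0),np.nanmax(q,0))
    if len(q)>5:
        r=least_squares(lambda a:np.hypot(q[:,0]-a[0],q[:,1]-a[1])-.0125,[.54,.368],loss='soft_l1',f_scale=.001); print('fit',r.x,np.abs(r.fun).mean())
    for nm,z,x,y in(("white",.124,.475,.05),("orange",.109,.481,.146)):
        k=(abs(Z-z)<.006)&(np.hypot(X-x,Y-y)<.025); q=W[k][:,:2].astype(np.float32); print(nm,len(q),cv2.minEnclosingCircle(q) if len(q) else 0)
    # white coaster
    k=(H[...,1]<40)&(H[...,2]>150)&(np.hypot(X-.549,Y-.287)<.045)&(Z<.02); q=np.array([ray(c,(a,bb),.008)[:2] for bb,a in zip(*np.nonzero(k))],np.float32)
    if len(q): print('wcoaster',len(q),cv2.minEnclosingCircle(q))
    cv2.imwrite(f"pics/{n}4.png",cv2.resize(p[80:280,180:400,::-1],None,fx=2,fy=2))
E
python3 m4.py
```

```text
21.5 [0.5142038  0.23040736 0.20765018] [ 1.79920588e+02 -6.29677437e-02 -8.98667174e+01]
scene red 28 [0.54131509 0.36758745] 0.0506641394964062
body 109 [0.52720974 0.35387918 0.01240634] [0.55310191 0.38002819 0.03009549]
fit [0.54151801 0.36677221] 0.002369737626451316
white 106 ((0.47362399101257324, 0.04868635907769203), 0.018512094393372536)
orange 97 ((0.48116612434387207, 0.14515693485736847), 0.015770116820931435)
wcoaster 440 ((0.5437473058700562, 0.2851071059703827), 0.04558946564793587)
side red 25 [0.54050321 0.36784221] 0.0492675852108137
body 133 [0.52863939 0.35315554 0.01200921] [0.55284293 0.38037511 0.03349754]
fit [0.54138194 0.36697196] 0.0022009017027590804
white 83 ((0.4748581647872925, 0.050976455211639404), 0.018648291006684303)
orange 85 ((0.48321592807769775, 0.14442078769207), 0.01709837093949318)
wcoaster 522 ((0.5480248332023621, 0.2843899726867676), 0.042515985667705536)
```

View pics/scene4.png

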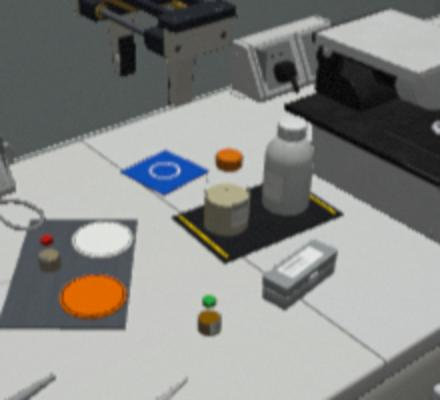

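The crop shows both bottles upright on the black mat, white at (289,170) and orange at (228,190). Both coasters are bare, and the red vial is at (48,252).

>>> step_arm(
  steps=[
    [[-0.7, -0.15, 0, 0, 0, 0], [-0.7, -0.15, 0, 0, 0, 0], [-0.7, -0.15, 0, 0, 0, 0]],
  ],
)

```text
clock: 21.9
tool_pos: [0.53, 0.3011, 0.2083]
orientation: [-180.0, 0.0, -89.9]
force: [-0.2, 0.0, -1.5]
opening: 0.0876
gripper_force: 0.0
```

>>> step_arm(
  steps=[
    [[-0.67, -0.12, 0, 0, 0, 0.663], [-0.67, -0.12, 0, 0, 0, 0.663], [-0.67, -0.12, 0, 0, 0, 0.663]],
  ],
)

```text
clock: 22.2
tool_pos: [0.5417, 0.3678, 0.2081]
orientation: [180.0, -0.0, -109.2]
force: [-0.5, -1.4, 0.8]
opening: 0.0876
gripper_force: 0.0
```

>>> step_arm(
  steps=[
    [[0, 0, 0.6, 0, 0, 0.663], [0, 0, 0.6, 0, 0, 0.663], [0, 0, 0.6, 0, 0, 0.663], [0, 0, 0.6, 0, 0, 0.663], [0, 0, 0.6, 0, 0, 0.663], [0, 0, 0.6, 0, 0, 0.663]],
  ],
)

```text
clock: 22.8
tool_pos: [0.5418, 0.3667, 0.1494]
orientation: [-180.0, 0.1, -127.9]
force: [-0.1, -0.1, -0.3]
opening: 0.0876
gripper_force: 0.0
```

```bash
python3 m4.py | grep -v -e white -e orange
python3 - <<'E'
from h import *
c=calibration("scene");p,d=snapshot("scene"); cv2.imwrite("pics/s5.png",cv2.resize(p[80:280,150:350,::-1],None,fx=2,fy=2))
for n in("scene","side"):
    c=calibration(n);p,d=snapshot(n);W=cloud(c,d);H=hsv(p)
    m=((H[...,2]>150)&(H[...,1]<40)&(np.hypot(W[...,0]-.549,W[...,1]-.287)<.06)&(W[...,2]<.02)).astype(np.uint8); m=cv2.morphologyEx(m,cv2.MORPH_OPEN,np.ones((3,3)))
    N,L,S,C=cv2.connectedComponentsWithStats(m); 
    for i in range(1,N): print(n,S[i],ray(c,C[i],.008)[:2])
E
```

```text
22.8 [0.54176353 0.36665991 0.14935384] [-1.79996061e+02  6.61104953e-02 -1.27902332e+02]
scene red 36 [0.63457605 0.32597589] 0.05104255667000929
body 108 [0.5270043  0.35404237 0.01225512] [0.5528585  0.38017983 0.03030131]
fit [0.54153501 0.3671098 ] 0.002266218998947089
wcoaster 439 ((0.5437473058700562, 0.2851071059703827), 0.04558946564793587)
side red 26 [0.5402521  0.36790855] 0.04883532500427197
body 128 [0.52808855 0.35265777 0.01241816] [0.55302817 0.38032327 0.03513106]
fit [0.54125283 0.36687733] 0.0022835828577036175
wcoaster 528 ((0.5480248332023621, 0.2843899726867676), 0.042515985667705536)
scene [216 191  30  18 412] [0.55129664 0.28729875]
scene [247 193   9  18 126] [0.51203415 0.25481742]
side [206 212  44  22 644] [0.54470494 0.28169305]
```

>>> step_arm(
  steps=[
    [[0, 0, 0.3, 0, 0, 0], [0, 0, 0.6, 0, 0, 0], [0, 0, 0.9, 0, 0, 0], [0, 0, 0.9, 0, 0, 0], [0, 0, 0.9, 0, 0, 0]],
  ],
)

```text
clock: 23.55
tool_pos: [0.5416, 0.367, 0.0588]
orientation: [-180.0, -0.1, -127.9]
force: [0.3, 0.2, 0.2]
opening: 0.0877
gripper_force: 0.0
```

>>> step_arm(
  steps=[
    [[0, 0, 0.15, 0, 0, 0], [0, 0, 0.3, 0, 0, 0], [0, 0, 0.4, 0, 0, 0], [0, 0, 0.48, 0, 0, 0], [0, 0, 0.48, 0, 0, 0], [0, 0, 0.48, 0, 0, 0]],
  ],
)

```text
clock: 24.15
tool_pos: [0.5416, 0.3671, 0.0105]
orientation: [-180.0, -0.0, -127.9]
force: [-1.3, 0.2, -0.0]
opening: 0.0874
gripper_force: 0.0
```

>>> step_arm(
  steps=[
    [[0, 0, 0, 0, 0, 0], [0, 0, 0, 0, 0, 0], [0, 0, 0, 0, 0, 0], [0, 0, 0, 0, 0, 0], [0, 0, 0, 0, 0, 0], [0, 0, 0, 0, 0, 0], [0, 0, 0, 0, 0, 0], [0, 0, 0, 0, 0, 0], [0, 0, 0, 0, 0, 0], [0, 0, 0, 0, 0, 0]],
  ],
  jaw=255,
)

```text
clock: 25.15
tool_pos: [0.5415, 0.367, 0.0105]
orientation: [-180.0, -0.0, -127.9]
force: [-0.2, -0.4, 0.3]
opening: 0.0238
gripper_force: 30.0
```

>>> step_arm(
  steps=[
    [[0, 0, -0.1, 0, 0, 0], [0, 0, -0.3, 0, 0, 0], [0, 0, -0.6, 0, 0, 0], [0, 0, -0.9, 0, 0, 0], [0, 0, -0.9, 0, 0, 0]],
  ],
)

```text
clock: 25.65
tool_pos: [0.5437, 0.369, 0.1063]
orientation: [-179.9, 0.5, -127.9]
force: [0.6, 0.8, 0.9]
opening: 0.0236
gripper_force: 30.0
```

>>> step_arm(
  steps=[
    [[0.1, -0.15, -0.3, 0, 0, 0], [0.2, -0.4, -0.6, 0, 0, 0], [0.425, -0.764, -0.6, 0, 0, 0], [0.425, -0.764, -0.6, 0, 0, 0]],
  ],
)

```text
clock: 26.05
tool_pos: [0.5767, 0.2833, 0.1622]
orientation: [-180.0, 0.1, -128.1]
force: [-1.1, 1.0, -0.4]
opening: 0.024
gripper_force: 30.0
```

>>> step_arm(
  steps=[
    [[0.2, -0.4, 0, 0, 0, 0], [0.425, -0.764, 0, 0, 0, 0], [0.425, -0.764, 0, 0, 0, 0]],
  ],
)

```text
clock: 26.35
tool_pos: [0.6104, 0.2022, 0.1605]
orientation: [180.0, -0.1, -128.1]
force: [-0.0, 0.9, -0.5]
opening: 0.0238
gripper_force: 30.0
```

>>> step_arm(
  steps=[
    [[0.2, -0.4, 0, 0, 0, 0], [0.425, -0.764, 0, 0, 0, 0], [0.425, -0.764, 0, 0, 0, 0], [0.425, -0.764, 0, 0, 0, 0], [0.425, -0.764, 0, 0, 0, 0], [0.425, -0.764, 0, 0, 0, 0]],
  ],
)

```text
clock: 26.95
tool_pos: [0.6435, 0.1267, 0.1606]
orientation: [180.0, 0.0, -127.9]
force: [-0.3, 0.5, -0.1]
opening: 0.0239
gripper_force: 30.0
```

>>> step_arm(
  steps=[
    [[0.01, -0.007, 0.3, 0, 0, 0], [0.01, -0.007, 0.6, 0, 0, 0], [0.01, -0.007, 0.9, 0, 0, 0], [0.01, -0.007, 0.9, 0, 0, 0], [0.01, -0.007, 0.9, 0, 0, 0]],
  ],
)

```text
clock: 27.45
tool_pos: [0.6438, 0.125, 0.0709]
orientation: [-180.0, -0.1, -127.8]
force: [0.2, 1.2, 1.1]
opening: 0.024
gripper_force: 30.0
```

>>> step_arm(
  steps=[
    [[0, 0, 0.2, 0, 0, 0], [0, 0, 0.35, 0, 0, 0], [0, 0, 0.45, 0, 0, 0], [0, 0, 0.53, 0, 0, 0], [0, 0, 0.56, 0, 0, 0], [0, 0, 0.57, 0, 0, 0], [0, 0, 0.58, 0, 0, 0], [0, 0, 0.58, 0, 0, 0], [0, 0, 0.58, 0, 0, 0]],
  ],
)

```text
clock: 28.35
tool_pos: [0.6441, 0.1244, 0.013]
orientation: [-180.0, 0.0, -127.9]
force: [0.0, -0.4, 0.1]
opening: 0.024
gripper_force: 30.0
```

>>> step_arm(
  steps=[
    [[0, 0, 0.005, 0, 0, 0], [0, 0, 0.01, 0, 0, 0], [0, 0, 0.01, 0, 0, 0], [0, 0, 0.01, 0, 0, 0]],
  ],
)

```text
clock: 28.75
tool_pos: [0.6438, 0.1244, 0.0116]
orientation: [180.0, -0.0, -127.9]
force: [0.1, 0.6, -0.6]
opening: 0.0238
gripper_force: 30.0
```

>>> step_arm(
  steps=[
    [[-0.008, 0.006, 0, 0, 0, 0], [-0.008, 0.006, 0.005, 0, 0, 0], [-0.008, 0.006, 0.01, 0, 0, 0], [-0.008, 0.006, 0.01, 0, 0, 0]],
  ],
)

```text
clock: 29.15
tool_pos: [0.6438, 0.1254, 0.0105]
orientation: [180.0, 0.0, -127.9]
force: [-0.3, 0.4, -0.6]
opening: 0.024
gripper_force: 30.0
```

>>> step_arm(
  steps=[
    [[0, 0, 0.004, 0, 0, 0], [0, 0, 0.004, 0, 0, 0], [0, 0, 0.004, 0, 0, 0]],
  ],
)

```text
clock: 29.45
tool_pos: [0.6439, 0.1255, 0.0105]
orientation: [-180.0, 0.0, -127.9]
force: [-2.9, 0.6, 5.0]
opening: 0.0237
gripper_force: 30.0
```

>>> step_arm(
  steps=[
    [[0, 0, 0, 0, 0, 0], [0, 0, 0, 0, 0, 0], [0, 0, 0, 0, 0, 0], [0, 0, 0, 0, 0, 0], [0, 0, 0, 0, 0, 0], [0, 0, 0, 0, 0, 0], [0, 0, 0, 0, 0, 0], [0, 0, 0, 0, 0, 0]],
  ],
  jaw=0,
)

```text
clock: 30.25
tool_pos: [0.6438, 0.1254, 0.0101]
orientation: [-180.0, 0.0, -127.9]
force: [0.5, 0.1, 0.6]
opening: 0.0825
gripper_force: 0.0
```

>>> step_arm(
  steps=[
    [[0, 0, -0.1, 0, 0, 0], [0, 0, -0.3, 0, 0, 0], [0, 0, -0.6, 0, 0, 0], [0, 0, -1, 0, 0, 0], [0, 0, -1, 0, 0, 0]],
  ],
)

```text
clock: 30.75
tool_pos: [0.6474, 0.1265, 0.1173]
orientation: [-179.7, 0.5, -127.9]
force: [0.2, 0.6, -0.2]
opening: 0.0875
gripper_force: 0.0
```

>>> step_arm(
  steps=[
    [[0, 0, -1, 0, 0, -0.663], [0, 0, -1, 0, 0, -0.663], [0, 0, -1, 0, 0, -0.663], [0, 0, -1, 0, 0, -0.663]],
  ],
)

```text
clock: 31.15
tool_pos: [0.6445, 0.1257, 0.2129]
orientation: [-179.8, 0.2, -108.9]
force: [0.7, 0.6, -0.7]
opening: 0.0878
gripper_force: 0.0
```

>>> step_arm(
  steps=[
    [[0, 0, -0.2, 0, 0, -0.663], [0, 0, -0.2, 0, 0, -0.663], [0, 0, -0.2, 0, 0, -0.663], [0, 0, -0.2, 0, 0, -0.663], [0, 0, -0.2, 0, 0, -0.663]],
  ],
)

```text
clock: 31.65
tool_pos: [0.6433, 0.1252, 0.2293]
orientation: [179.9, -0.0, -90.1]
force: [-0.5, -0.2, 0.5]
opening: 0.0876
gripper_force: 0.0
```

Run:
```python
from h import *
o=get_obs(); print(o["clock"],o["tool_pos"],o["orientation"])
for n in("scene","side"):
    c=calibration(n);p,d=snapshot(n); W=cloud(c,d); H=hsv(p).astype(int); X,Y,Z=W[...,0],W[...,1],W[...,2]
    m=((H[...,0]<5)|(H[...,0]>172))&(H[...,1]>110)&(Z>.035)&(Z<.06)&(np.hypot(X-.644,Y-.125)<.03)
    v,u=np.nonzero(m); print(n,'red',m.sum(),ray(c,(u.mean(),v.mean()),.0475)[:2] if len(u) else 0)
    for nm,z,x,y in(("white",.124,.475,.05),("orange",.109,.481,.146)):
        k=(abs(Z-z)<.006)&(np.hypot(X-x,Y-y)<.025); q=W[k][:,:2].astype(np.float32); print(nm,len(q),cv2.minEnclosingCircle(q) if len(q) else 0)
    if n=="side": cv2.imwrite("pics/s6.png",cv2.resize(p[120:280,150:350,::-1],None,fx=3,fy=3))
```

```text
31.65 [0.64333024 0.12520453 0.22927414] [ 1.79912775e+02 -3.38224000e-02 -9.00655297e+01]
scene red 11 [0.64366955 0.12617029]
white 105 ((0.4730657935142517, 0.050273772329092026), 0.018011193722486496)
orange 99 ((0.48040831089019775, 0.14534208178520203), 0.017385229468345642)
side red 10 [0.64294301 0.12461226]
white 83 ((0.4748041033744812, 0.051208361983299255), 0.01826464757323265)
orange 86 ((0.48203808069229126, 0.14578820765018463), 0.01617722399532795)
```

View pics/s6.png

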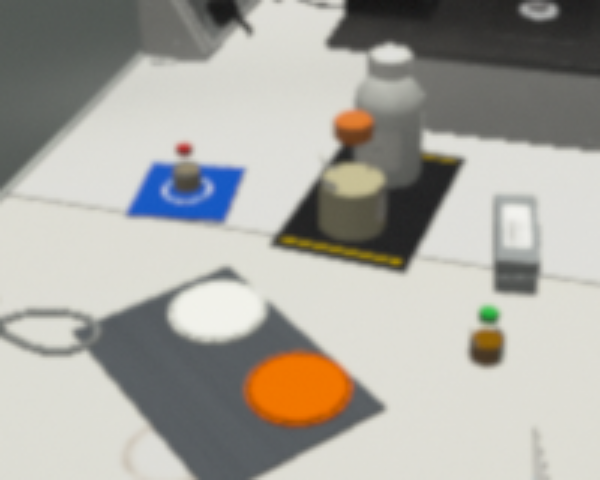

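The side crop shows the red vial upright inside the ring at (186,180), both bottles upright on the mat, and the bystanders untouched. Next I return the white bottle.

>>> step_arm(
  steps=[
    [[0.375, 0.844, 0, 0, 0, 0], [0.375, 0.844, 0, 0, 0, 0], [0.375, 0.844, 0, 0, 0, 0]],
  ],
)

```text
clock: 32.05
tool_pos: [0.5553, 0.0859, 0.2303]
orientation: [179.9, 0.0, -90.0]
force: [1.9, -0.4, -0.0]
opening: 0.088
gripper_force: 0.0
```

>>> step_arm(
  steps=[
    [[0.375, 0.844, 0, 0, 0, 0], [0.375, 0.844, 0, 0, 0, 0], [0.375, 0.844, 0, 0, 0, 0], [0.375, 0.844, 0.2, 0, 0, 0], [0.375, 0.844, 0.5, 0, 0, 0], [0.375, 0.844, 0.7, 0, 0, 0], [0.375, 0.844, 0.7, 0, 0, 0], [0.375, 0.844, 0.7, 0, 0, 0]],
  ],
)

```text
clock: 32.85
tool_pos: [0.4756, 0.0503, 0.1606]
orientation: [180.0, -0.0, -90.0]
force: [-0.2, -0.5, 0.0]
opening: 0.0877
gripper_force: 0.0
```

>>> step_arm(
  steps=[
    [[0, 0.008, 0.2, 0, 0, 0], [0, 0.008, 0.4, 0, 0, 0], [0, 0.008, 0.51, 0, 0, 0], [0, 0.008, 0.51, 0, 0, 0], [0, 0.008, 0.51, 0, 0, 0], [0, 0.008, 0.51, 0, 0, 0]],
  ],
)

```text
clock: 33.45
tool_pos: [0.4751, 0.0506, 0.1103]
orientation: [-179.9, 0.0, -89.9]
force: [0.6, 0.3, 0.1]
opening: 0.0876
gripper_force: 0.0
```

>>> step_arm(
  steps=[
    [[0, 0, 0, 0, 0, 0], [0, 0, 0, 0, 0, 0], [0, 0, 0, 0, 0, 0], [0, 0, 0, 0, 0, 0], [0, 0, 0, 0, 0, 0], [0, 0, 0, 0, 0, 0], [0, 0, 0, 0, 0, 0], [0, 0, 0, 0, 0, 0], [0, 0, 0, 0, 0, 0], [0, 0, 0, 0, 0, 0]],
  ],
  jaw=255,
)

```text
clock: 34.45
tool_pos: [0.4744, 0.0502, 0.1091]
orientation: [-180.0, 0.0, -89.9]
force: [0.3, -0.2, -1.7]
opening: 0.0344
gripper_force: 30.0
```

>>> step_arm(
  steps=[
    [[0, 0, -0.1, 0, 0, 0], [0, 0, -0.3, 0, 0, 0], [0, 0, -0.6, 0, 0, 0], [0, 0, -0.9, 0, 0, 0], [0, 0, -0.9, 0, 0, 0]],
  ],
)

```text
clock: 34.95
tool_pos: [0.4764, 0.0509, 0.2038]
orientation: [-179.6, 0.1, -89.9]
force: [0.6, 0.5, -3.1]
opening: 0.0349
gripper_force: 30.0
```

>>> step_arm(
  steps=[
    [[0, 0, -0.3, 0, 0, 0], [0, 0, -0.6, 0, 0, 0], [0, 0, -0.8, 0, 0, 0], [0, 0, -0.8, 0, 0, 0]],
  ],
)

```text
clock: 35.35
tool_pos: [0.4753, 0.0505, 0.2819]
orientation: [-179.8, 0.1, -89.9]
force: [0.0, 0.7, -3.0]
opening: 0.0343
gripper_force: 30.0
```

>>> step_arm(
  steps=[
    [[-0.3, -0.1, 0, 0, 0, 0], [-0.6, -0.2, 0, 0, 0, 0], [-0.79, -0.25, 0, 0, 0, 0], [-0.79, -0.25, 0, 0, 0, 0]],
  ],
)

```text
clock: 35.75
tool_pos: [0.4991, 0.1309, 0.2776]
orientation: [179.9, -0.1, -89.8]
force: [-0.3, -1.1, -3.0]
opening: 0.0346
gripper_force: 30.0
```

>>> step_arm(
  steps=[
    [[-0.3, -0.1, 0, 0, 0, 0], [-0.6, -0.2, 0, 0, 0, 0], [-0.79, -0.25, 0, 0, 0, 0], [-0.79, -0.25, 0, 0, 0, 0]],
  ],
)

```text
clock: 36.15
tool_pos: [0.5241, 0.2098, 0.2778]
orientation: [179.9, -0.1, -89.9]
force: [-0.7, -1.6, -2.3]
opening: 0.0346
gripper_force: 30.0
```

>>> step_arm(
  steps=[
    [[-0.3, -0.1, 0, 0, 0, 0], [-0.6, -0.2, 0, 0, 0, 0], [-0.79, -0.25, 0, 0, 0, 0], [-0.79, -0.25, 0, 0, 0, 0], [-0.79, -0.25, 0, 0, 0, 0]],
  ],
)

```text
clock: 36.65
tool_pos: [0.5486, 0.2868, 0.2784]
orientation: [179.9, -0.1, -89.9]
force: [0.3, -0.4, -2.1]
opening: 0.0346
gripper_force: 30.0
```

>>> step_arm(
  steps=[
    [[0, 0, 0.3, 0, 0, 0], [0, 0, 0.6, 0, 0, 0], [0, 0, 0.9, 0, 0, 0], [0, 0, 1, 0, 0, 0], [0, 0, 1, 0, 0, 0], [0, 0, 1, 0, 0, 0], [0, 0, 1, 0, 0, 0]],
  ],
)

```text
clock: 37.35
tool_pos: [0.5499, 0.2877, 0.1812]
orientation: [-179.9, 0.1, -89.9]
force: [0.9, -0.3, -2.6]
opening: 0.0346
gripper_force: 30.0
```

>>> step_arm(
  steps=[
    [[0, 0, 0.2, 0, 0, 0], [0, 0, 0.35, 0, 0, 0], [0, 0, 0.45, 0, 0, 0], [0, 0, 0.53, 0, 0, 0], [0, 0, 0.58, 0, 0, 0], [0, 0, 0.6, 0, 0, 0], [0, 0, 0.61, 0, 0, 0], [0, 0, 0.61, 0, 0, 0], [0, 0, 0.61, 0, 0, 0]],
  ],
)

```text
clock: 38.25
tool_pos: [0.5493, 0.2874, 0.1186]
orientation: [-180.0, 0.0, -89.9]
force: [-0.1, 1.1, -2.1]
opening: 0.0342
gripper_force: 30.0
```

>>> step_arm(
  steps=[
    [[0, 0, 0.005, 0, 0, 0], [0, 0, 0.01, 0, 0, 0], [0, 0, 0.015, 0, 0, 0], [0, 0, 0.015, 0, 0, 0]],
  ],
)

```text
clock: 38.65
tool_pos: [0.549, 0.2872, 0.1166]
orientation: [180.0, -0.0, -89.9]
force: [-0.1, 0.8, -1.6]
opening: 0.0345
gripper_force: 30.0
```

>>> step_arm(
  steps=[
    [[0, 0, 0.01, 0, 0, 0], [0, 0, 0.02, 0, 0, 0], [0, 0, 0.025, 0, 0, 0], [0, 0, 0.025, 0, 0, 0], [0, 0, 0.025, 0, 0, 0]],
  ],
)

```text
clock: 39.15
tool_pos: [0.5491, 0.2873, 0.1141]
orientation: [180.0, -0.0, -89.9]
force: [0.4, 0.7, -2.8]
opening: 0.0346
gripper_force: 30.0
```

>>> step_arm(
  steps=[
    [[0, 0, 0.005, 0, 0, 0], [0, 0, 0.01, 0, 0, 0], [0, 0, 0.01, 0, 0, 0], [0, 0, 0.01, 0, 0, 0]],
  ],
)

```text
clock: 39.55
tool_pos: [0.5491, 0.2873, 0.1132]
orientation: [-180.0, 0.0, -89.9]
force: [-0.1, 0.3, -2.3]
opening: 0.0346
gripper_force: 30.0
```

>>> step_arm(
  steps=[
    [[0, 0, 0.004, 0, 0, 0], [0, 0, 0.004, 0, 0, 0], [0, 0, 0.004, 0, 0, 0]],
  ],
)

```text
clock: 39.85
tool_pos: [0.5493, 0.2874, 0.1131]
orientation: [-180.0, 0.0, -89.9]
force: [-0.7, -0.0, 1.3]
opening: 0.0346
gripper_force: 30.0
```

>>> step_arm(
  steps=[
    [[0, 0, 0.003, 0, 0, 0], [0, 0, 0.003, 0, 0, 0], [0, 0, 0.003, 0, 0, 0]],
  ],
)

```text
clock: 40.15
tool_pos: [0.5494, 0.2874, 0.1131]
orientation: [-180.0, 0.0, -89.9]
force: [-0.7, -0.4, 5.4]
opening: 0.0345
gripper_force: 30.0
```

>>> step_arm(
  steps=[
    [[0, 0, 0, 0, 0, 0], [0, 0, 0, 0, 0, 0], [0, 0, 0, 0, 0, 0], [0, 0, 0, 0, 0, 0], [0, 0, 0, 0, 0, 0], [0, 0, 0, 0, 0, 0], [0, 0, 0, 0, 0, 0]],
  ],
  jaw=0,
)

```text
clock: 40.85
tool_pos: [0.5491, 0.2873, 0.1124]
orientation: [180.0, -0.0, -89.9]
force: [0.1, -0.6, 0.1]
opening: 0.0842
gripper_force: 0.0
```

>>> step_arm(
  steps=[
    [[0, 0, -0.2, 0, 0, 0], [0, 0, -0.6, 0, 0, 0], [0, 0, -1, 0, 0, 0], [0, 0, -1, 0, 0, 0]],
  ],
)

```text
clock: 41.25
tool_pos: [0.5518, 0.2889, 0.219]
orientation: [-179.5, 0.3, -89.9]
force: [0.5, -0.1, 0.2]
opening: 0.0877
gripper_force: 0.0
```

>>> step_arm(
  steps=[
    [[0.7, 0.34, 0, 0, 0, 0], [0.7, 0.34, 0, 0, 0, 0], [0.7, 0.34, 0, 0, 0, 0]],
  ],
)

```text
clock: 41.55
tool_pos: [0.5135, 0.2147, 0.2129]
orientation: [180.0, 0.0, -90.0]
force: [0.7, -0.2, 0.7]
opening: 0.0874
gripper_force: 0.0
```

>>> step_arm(
  steps=[
    [[0.71, 0.34, 0, 0, 0, 0], [0.71, 0.34, 0, 0, 0, 0], [0.71, 0.34, 0.2, 0, 0, 0], [0.71, 0.34, 0.5, 0, 0, 0], [0.71, 0.34, 0.6, 0, 0, 0], [0.71, 0.34, 0.6, 0, 0, 0], [0.71, 0.34, 0.6, 0, 0, 0]],
  ],
)

```text
clock: 42.25
tool_pos: [0.4819, 0.1467, 0.1532]
orientation: [-180.0, -0.0, -89.9]
force: [-0.1, -0.3, 0.1]
opening: 0.0875
gripper_force: 0.0
```

Run:
```python
from h import *
for n in("scene","side"):
    c=calibration(n);p,d=snapshot(n); W=cloud(c,d); X,Y,Z=W[...,0],W[...,1],W[...,2]
    for nm,z,x,y in(("white",.128,.549,.287),("orange",.109,.481,.146)):
        k=(abs(Z-z)<.006)&(np.hypot(X-x,Y-y)<.025); q=W[k][:,:2].astype(np.float32); print(n,nm,len(q),cv2.minEnclosingCircle(q) if len(q) else 0)
    if n=="side": cv2.imwrite("pics/s7.png",cv2.resize(p[120:280,150:350,::-1],None,fx=3,fy=3))
```

```text
scene white 122 ((0.5474914312362671, 0.287009596824646), 0.018026921898126602)
scene orange 96 ((0.48050883412361145, 0.14638426899909973), 0.016108114272356033)
side white 139 ((0.5489688515663147, 0.28660428524017334), 0.01798263192176819)
side orange 82 ((0.4821034073829651, 0.14559650421142578), 0.01633398048579693)
```

View pics/s7.png

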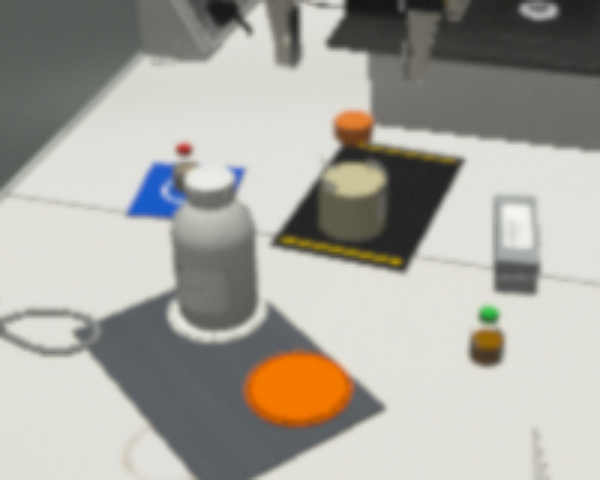

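The side crop shows the white bottle upright and centred on its coaster at (215,315). The orange bottle is still on the mat with the gripper above it.

>>> step_arm(
  steps=[
    [[0, 0.008, 0.2, 0, 0, 0], [0, 0.008, 0.4, 0, 0, 0], [0, 0.008, 0.52, 0, 0, 0], [0, 0.008, 0.58, 0, 0, 0], [0, 0.008, 0.58, 0, 0, 0], [0, 0.008, 0.58, 0, 0, 0]],
  ],
)

```text
clock: 42.95
tool_pos: [0.4809, 0.1465, 0.0951]
orientation: [-180.0, 0.0, -89.9]
force: [0.1, 0.8, -0.2]
opening: 0.0877
gripper_force: 0.0
```

>>> step_arm(
  steps=[
    [[0, 0, 0, 0, 0, 0], [0, 0, 0, 0, 0, 0], [0, 0, 0, 0, 0, 0], [0, 0, 0, 0, 0, 0], [0, 0, 0, 0, 0, 0], [0, 0, 0, 0, 0, 0], [0, 0, 0, 0, 0, 0], [0, 0, 0, 0, 0, 0], [0, 0, 0, 0, 0, 0], [0, 0, 0, 0, 0, 0]],
  ],
  jaw=255,
)

```text
clock: 43.95
tool_pos: [0.4805, 0.1463, 0.0945]
orientation: [-180.0, 0.0, -89.9]
force: [0.4, 0.2, -1.0]
opening: 0.0308
gripper_force: 29.9
```

>>> step_arm(
  steps=[
    [[0, 0, -0.1, 0, 0, 0], [0, 0, -0.3, 0, 0, 0], [0, 0, -0.6, 0, 0, 0], [0, 0, -0.9, 0, 0, 0], [0, 0, -0.9, 0, 0, 0]],
  ],
)

```text
clock: 44.45
tool_pos: [0.4824, 0.1473, 0.1892]
orientation: [-179.6, 0.2, -89.9]
force: [-0.6, 0.7, -2.3]
opening: 0.0315
gripper_force: 29.9
```

>>> step_arm(
  steps=[
    [[0, 0, -0.3, 0, 0, 0], [0, 0, -0.6, 0, 0, 0], [0, 0, -0.8, 0, 0, 0], [0, 0, -0.8, 0, 0, 0]],
  ],
)

```text
clock: 44.85
tool_pos: [0.4814, 0.1467, 0.2674]
orientation: [-179.8, 0.1, -89.9]
force: [0.9, -0.2, -2.6]
opening: 0.0312
gripper_force: 29.9
```

>>> step_arm(
  steps=[
    [[-0.3, 0.02, 0, 0, 0, 0], [-0.5, 0.04, 0, 0, 0, 0], [-0.7, 0.055, 0, 0, 0, 0], [-0.7, 0.055, 0, 0, 0, 0]],
  ],
)

```text
clock: 45.25
tool_pos: [0.4741, 0.2176, 0.263]
orientation: [179.9, -0.1, -89.9]
force: [-0.5, -0.3, -2.3]
opening: 0.031
gripper_force: 29.9
```

>>> step_arm(
  steps=[
    [[-0.3, 0.02, 0, 0, 0, 0], [-0.5, 0.04, 0, 0, 0, 0], [-0.7, 0.055, 0, 0, 0, 0], [-0.7, 0.055, 0, 0, 0, 0]],
  ],
)

```text
clock: 45.65
tool_pos: [0.469, 0.2882, 0.2637]
orientation: [180.0, -0.0, -89.9]
force: [-0.5, -0.3, -2.9]
opening: 0.0312
gripper_force: 29.9
```

>>> step_arm(
  steps=[
    [[-0.3, 0.02, 0, 0, 0, 0], [-0.5, 0.04, 0, 0, 0, 0], [-0.69, 0.055, 0, 0, 0, 0], [-0.69, 0.055, 0, 0, 0, 0], [-0.69, 0.055, 0, 0, 0, 0]],
  ],
)

```text
clock: 46.15
tool_pos: [0.4634, 0.3556, 0.264]
orientation: [180.0, -0.1, -89.9]
force: [-0.2, -0.6, -1.2]
opening: 0.0312
gripper_force: 29.9
```

>>> step_arm(
  steps=[
    [[0, 0, 0.3, 0, 0, 0], [0, 0, 0.6, 0, 0, 0], [0, 0, 0.9, 0, 0, 0], [0, 0, 1, 0, 0, 0], [0, 0, 1, 0, 0, 0], [0, 0, 1, 0, 0, 0], [0, 0, 1, 0, 0, 0]],
  ],
)

```text
clock: 46.85
tool_pos: [0.4645, 0.3559, 0.1663]
orientation: [-179.9, 0.1, -89.9]
force: [-0.5, 1.6, -2.5]
opening: 0.0314
gripper_force: 29.9
```

>>> step_arm(
  steps=[
    [[0, 0, 0.2, 0, 0, 0], [0, 0, 0.35, 0, 0, 0], [0, 0, 0.45, 0, 0, 0], [0, 0, 0.53, 0, 0, 0], [0, 0, 0.58, 0, 0, 0], [0, 0, 0.61, 0, 0, 0], [0, 0, 0.63, 0, 0, 0], [0, 0, 0.63, 0, 0, 0], [0, 0, 0.63, 0, 0, 0]],
  ],
)

```text
clock: 47.75
tool_pos: [0.4638, 0.3554, 0.1018]
orientation: [-180.0, 0.0, -89.9]
force: [0.5, -0.1, -1.5]
opening: 0.0312
gripper_force: 29.9
```

>>> step_arm(
  steps=[
    [[0, 0, 0.005, 0, 0, 0], [0, 0, 0.01, 0, 0, 0], [0, 0, 0.015, 0, 0, 0], [0, 0, 0.015, 0, 0, 0], [0, 0, 0.015, 0, 0, 0]],
  ],
)

```text
clock: 48.25
tool_pos: [0.4637, 0.3552, 0.1]
orientation: [180.0, -0.0, -89.9]
force: [-0.5, 0.1, -2.2]
opening: 0.0313
gripper_force: 29.9
```

>>> step_arm(
  steps=[
    [[0, 0, 0.005, 0, 0, 0], [0, 0, 0.01, 0, 0, 0], [0, 0, 0.01, 0, 0, 0], [0, 0, 0.01, 0, 0, 0]],
  ],
)

```text
clock: 48.65
tool_pos: [0.4637, 0.3552, 0.0989]
orientation: [180.0, -0.0, -89.9]
force: [-0.0, 0.0, -1.9]
opening: 0.0306
gripper_force: 29.9
```

>>> step_arm(
  steps=[
    [[0, 0, 0.004, 0, 0, 0], [0, 0, 0.004, 0, 0, 0], [0, 0, 0.004, 0, 0, 0]],
  ],
)

```text
clock: 48.95
tool_pos: [0.4637, 0.3552, 0.0985]
orientation: [-180.0, -0.0, -89.9]
force: [-0.3, -0.2, -1.5]
opening: 0.031
gripper_force: 29.9
```

>>> step_arm(
  steps=[
    [[0, 0, 0.004, 0, 0, 0], [0, 0, 0.004, 0, 0, 0], [0, 0, 0.004, 0, 0, 0], [0, 0, 0.004, 0, 0, 0]],
  ],
)

```text
clock: 49.35
tool_pos: [0.4638, 0.3553, 0.0984]
orientation: [-180.0, 0.0, -89.9]
force: [-0.2, 0.2, 0.5]
opening: 0.0306
gripper_force: 29.9
```

>>> step_arm(
  steps=[
    [[0, 0, 0.002, 0, 0, 0], [0, 0, 0.002, 0, 0, 0], [0, 0, 0.002, 0, 0, 0]],
  ],
)

```text
clock: 49.65
tool_pos: [0.4639, 0.3554, 0.0984]
orientation: [-180.0, 0.0, -89.9]
force: [-1.2, -0.9, 5.2]
opening: 0.0309
gripper_force: 29.9
```

>>> step_arm(
  steps=[
    [[0, 0, 0, 0, 0, 0], [0, 0, 0, 0, 0, 0], [0, 0, 0, 0, 0, 0], [0, 0, 0, 0, 0, 0], [0, 0, 0, 0, 0, 0], [0, 0, 0, 0, 0, 0], [0, 0, 0, 0, 0, 0]],
  ],
  jaw=0,
)

```text
clock: 50.35
tool_pos: [0.4637, 0.3552, 0.0979]
orientation: [180.0, -0.0, -89.9]
force: [1.2, -0.2, -0.5]
opening: 0.0816
gripper_force: 0.0
```

>>> step_arm(
  steps=[
    [[0, 0, -0.1, 0, 0, 0], [0, 0, -0.4, 0, 0, 0], [0, 0, -0.8, 0, 0, 0], [0, 0, -1, 0, 0, 0], [0, 0, -1, 0, 0, 0]],
  ],
)

```text
clock: 50.85
tool_pos: [0.4652, 0.3567, 0.2026]
orientation: [-179.7, 0.3, -89.9]
force: [0.7, 0.0, -0.8]
opening: 0.0877
gripper_force: 0.0
```

>>> step_arm(
  steps=[
    [[0, 0, -0.5, 0, 0, 0], [0, 0, -1, 0, 0, 0], [0, 0, -1, 0, 0, 0], [0, 0, -1, 0, 0, 0], [0, 0, -1, 0, 0, 0], [0, 0, -1, 0, 0, 0]],
  ],
)

```text
clock: 51.45
tool_pos: [0.4632, 0.3547, 0.2965]
orientation: [179.9, -0.1, -89.9]
force: [0.3, -0.1, -0.6]
opening: 0.0877
gripper_force: 0.0
```

Run:
```python
from h import *
o=get_obs(); print(o["clock"],o["tool_pos"],o["qvel"].round(2))
for n in("scene","side"):
    c=calibration(n);p,d=snapshot(n); W=cloud(c,d); X,Y,Z=W[...,0],W[...,1],W[...,2]
    for nm,z,x,y in(("white",.128,.549,.287),("orange",.113,.464,.355),("red",.05,.6435,.1255),("green",.046,.342,.286)):
        k=(abs(Z-z)<.006)&(np.hypot(X-x,Y-y)<.025); q=W[k][:,:2].astype(np.float32); print(n,nm,len(q),cv2.minEnclosingCircle(q) if len(q) else 0)
    if n=="side": cv2.imwrite("pics/s8.png",cv2.resize(p[120:280,150:350,::-1],None,fx=3,fy=3))
```

```text
51.45 [0.46320033 0.3546504  0.29653484] [0.01 0.27 0.18 0.22 0.   0.08]
scene white 122 ((0.5481424927711487, 0.28652527928352356), 0.017611799761652946)
scene orange 130 ((0.4632083773612976, 0.3532394766807556), 0.016228530555963516)
scene red 20 ((0.6422039866447449, 0.12671688199043274), 0.0076009128242731094)
scene green 38 ((0.34374284744262695, 0.28331485390663147), 0.00868334248661995)
side white 137 ((0.5493800044059753, 0.2857358753681183), 0.018356729298830032)
side orange 148 ((0.464985728263855, 0.35354259610176086), 0.01585698500275612)
side red 21 ((0.6435280442237854, 0.12785714864730835), 0.007857984863221645)
side green 36 ((0.3450617790222168, 0.28405359387397766), 0.007590058259665966)
```

View pics/s8.png

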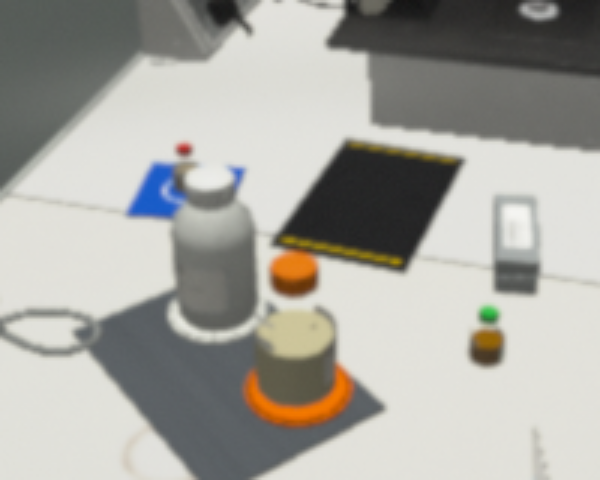

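The final side crop shows both bottles upright and centred on their coasters, white at (215,315) and orange at (297,390). The red vial is at (184,170) on the pad, and the bystanders have not moved.

```bash
python3 -c "
from plant import *
print(close_job())"
```

```text
the job is handed in; nothing more can be done
None
```

The job is done and handed in at about 51 s, though no verdict came back: the red-capped vial stands in the white ring on the blue pad, and both bottles are back upright on their own coasters (within about 2 mm of centre), with the green-capped vial and slide box left where they were.

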